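# Fold the prop lever and lower the tablet case lid shut on a finger

### The arm

A 6-joint arm with a two-finger parallel gripper is mounted at the origin on the work surface. World frame = base frame: x ahead of the robot, y to its left, z up, the work surface at z = 0. Lengths are in m, angles in rad, forces in N, time in s.
With the tool pointing down it reaches from about 0.3 to 0.75 m from the base axis. Payload 8.5 kg.
Tool frame: the origin (TCP) lies midway between the tips of the shut fingers; the grasp point (between the pads) lies 19 mm behind it; z points along the fingers, y is the line along which they close (so a half turn about z gives the same grasp; the last joint's range is limited). The gripper opens to 85 mm and grips with 20 to 120 N. Pads are 22 mm wide; open, the fingers measure 114 mm over their backs; the gripper's body (76 mm by 85 mm) begins 54 mm behind the grasp point. The pads swing forward as they close: fully open they stand 13 mm farther back than shut.
Start: joints at [-1.497, 0.381, 1.297, -0, 1.464, -0.215], TCP at [0.157, -0.527, 0.231] pointing down, gripper open.
Joint ranges: [-3.11, 3.11], [-0.89, 2.33], [0.22, 2.48], [-1.42, 4.56], [0.17, 2.85], [-2.88, 2.88]. Speed limits (rad/s): [2.39, 2.39, 3.14, 3.14, 3.14, 3.14].

### API

Orientations are given as a 3x3 rotation matrix whose columns are the frame's x, y, z axes.
In Python, from plant import ctrl, get_image, get_calibration, workorder, models gives the robot as it stands.
- The arm moves only by the tool drive_tool, never from a script. Its argument "increments" is a list of rows, each a list of 2 entries, a list of its own where there are three numbers: the shift along the world's x, y, z in m, then the turn, a rotation vector about the world's x, y, z in degrees. A call has 1 to 8 rows; each row shifts and turns the commanded pose from where the row before left it; what a row does not reach is not made up. A row lasts 1/10 s, in which the tool goes at most 50 mm and 8.59 degrees, less where a joint would pass 70% of its speed; a pose out of reach is approached as far as the arm can. A call with a gripper value outside its range is refused whole. "hand" is the gripper's target within -1 to 1 (fully open at 1, half-way at 0, shut at -1), set as the call begins (left out, the last holds). The fingers move at their own pace and stop on an object; the grip force is fixed at half the most. Time passes only in rows, so rows that do not move let the fingers close. It gives the time, the measured TCP pose, the force, the opening and the grip force at its end, in the units of the state.
- ctrl.sense(): the state, without advancing time (a new reading comes with each control period).
- get_image(name): name is "side" or "top"; returns (picture, depth): 420x560x3 uint8, red, green, blue; 420x560 float32, m along the optical axis (not along the pixel's ray), 0 where there is no reading.
- get_calibration(name): a dict with "vfov" (degrees; the focal length in pixels is half the picture's height over the tangent of half this angle, whatever the lens; pixels are square), "cx", "cy" (the principal point, pixels), "rvec" (rotation vector, rad) and "tvec" (3), from world to camera coordinates, as OpenCV has them. Camera axes: x right, y down, z forward; pixel columns grow to the right and rows downward; lengths in m; the calibration is good to about 2 mm. A picture is of the moment at which its call begins. get_calibration takes no time and is no camera call.
- workorder.hand_in(): hands the job in; it is judged then, once.
Trained networks look in the newest picture that a camera, given by its name, has taken for a name from the list of things; names that differ only in an ending like _2 or _b are one class to them, and where a whole thing is asked for, a point or a joint stands for the part that bears it (a point fixed in the world has none). Each returns a list of dicts, best first, with "conf" (0 to 1); they miss things now and then, are a little off and sometimes report something else, mostly with a low value. They report only what shows in the picture. A call takes as long as a camera call.
- models.trace(camera, label): "region" (420x560 bool, what is visible of it) and "rect" ([left, top, right, bottom] in pixels, round what is visible of it).
- models.pinpoint(camera, label): "pixel" ([column, row] in pixels: a listed point, or the origin of a listed thing).
The state is a dict: "time": time; "joint_pos": joint angles; "qvel": joint speeds; "joint_efforts": joint torques, N m; "tool_pos": TCP position; "eef_rot": TCP orientation; "ft_force": force on the tool from outside, world axes, zero at the start; "ft_torque": the same for the moment, N m; "width": finger opening in m; "finger_force": force on a finger pad.
Only numpy, scipy, OpenCV 4.12 (cv2) and the standard library are available. Lean on these libraries where they do the work, as an engineer would, in place of code of your own. Each camera call takes 0.05 s, during which the arm holds its last target. There are 200 camera calls.

### The job

Push the upright lever stand outward, away from the tablet case, so that it folds down flat onto the tray, and catch the lid it was propping on the outside of a finger before it has fallen far. Then lower the lid gently until it is fully shut, without letting it slam, and take the hand away. Pick nothing up, do not raise the lid any further open, and leave the remotes, coaster, bottle and everything else where they are.

Things in the scene. Friction and masses are not known exactly. Their poses are not given: they have to be found in the camera images.
- tray: Aluminium tray, 330 mm (its x) by 500 mm (its y), fixed; floor top 4 mm above the sideboard, rim 18 mm high. Origin under its centre, on the sideboard; z up; its -x side is towards the robot. The tray area from x -165 to -70 mm, y -100 to 50 mm (in front of the case's -y corner) is free of things.
- case (a point): Black tablet case fixed on the tray: an open box 170 mm (x) by 220 mm (y), 45 mm tall, its rim 49 mm above the sideboard; a tablet lies in it 9 mm below the rim. Origin: centre of its underside, at x 15, y 90, z 4 mm in the tray's frame; axes as the tray's.
- lid_panel: The case's lid: a flat plate 190 mm from hinge to free edge, 220 mm wide (y from -110 to 110 mm), 8 mm thick, about 0.24 kg. Origin: middle of the hinge line, at the lid's underside, 49 mm above the sideboard over the case's far (+x) edge. Its -x axis runs in the lid to the free edge, y along the hinge. When shut it overhangs the case's front wall by 20 mm, with room for a finger beneath.
- lid (a joint): Angle of the lid about its hinge, rad: 0 shut (level on the case's rim), about 0.7 at the start (propped open by the lever, free edge up and towards the robot), stop at 1.2. The hinge is loose: unsupported, the lid falls and slams.
- lid_edge (a point): Middle of the lower edge of the lid's free front end (underside), 190 mm from the hinge line. Axes as the lid's: x in the lid towards the hinge, y along the hinge, z out of its upper face.
- lever (a joint): Angle of the lever stand, rad: 0 upright (against a stop; the start, carrying the lid), 1.5 folded flat on the tray. It turns about the tray's x axis, its top going outward from the case (to the tray's -y). Beyond about 0.15 it lets go of the lid; beyond about 0.2 it falls flat by its own weight. It moves with a few N at the pad.
- lever_pivot (a point): Pivot of the lever: at x -35, y -32, z 12 mm in the tray's frame. The lever is an aluminium bar 12 mm (x) by 8 mm (y) reaching up 149 mm from here, its middle 12 mm outside the lid's -y side edge; from its top an 8 mm round pin runs 28 mm inward (+y), the last 16 mm of it under the lid, which rests on it.
- lever_pad (a point): Centre of the inward (+y) face of the lever's push pad: a plate 16 mm (x) by 34 mm (z), 4 mm thick, hanging from the pin's inner end under the lid; 135 mm in front of the hinge line, 17 mm inside the lid's -y side edge and 138 mm above the sideboard while upright. It turns with the lever. Pushed some 20 mm towards the tray's -y it frees the lid.
- remote_black: Black TV remote lying on the tray, 170 x 45 x 20 mm, long side about along the tray's y, behind where the lever folds down. Bystander. Origin: centre of the underside.
- remote_silver: Silver remote lying on the tray in front of the case, 130 x 36 x 16 mm. Bystander. Origin: centre of the underside.
- coaster: Round white ceramic coaster on the tray, 90 mm across, 8 mm thick. Bystander. Origin: centre of the underside.
- bottle: Green glass bottle, empty and capped, standing on the tray, 62 mm across, 210 mm tall. Bystander. Origin: centre of the underside, z up.
- mug: Blue mug on the sideboard, 80 mm across, 90 mm tall. Bystander. Origin: centre of the underside.
- book: Closed book on the sideboard, 150 x 110 x 26 mm. Bystander. Origin: centre of the underside.
- bowl: White bowl on the sideboard, 140 mm across, 50 mm tall. Bystander. Origin: centre of the underside.
- glasses_case: Glasses case on the sideboard, 160 x 60 x 36 mm. Bystander. Origin: centre of the underside.

How it is judged:
By the outcome, as a careful person would: the job done as asked, in the order asked, and still so for the second after the job is handed in, with the robot touching nothing.
It also fails if it takes over 58 s, if anything falls off the work surface, if the arm or the gripper's body presses on something with over 40 N, if the wrist force passes 120 N, or if a joint passes its speed limit or range.

## Working session

There is one attempt and no reset: what is moved stays moved. The work goes in short steps, Python scripts to look and compute and a tool call to move; the robot and the scene stay as the last step left them, time stands still between calls to the robot, and variables do not carry over. Pictures are saved under pics/ and viewed, at most 10 in all, crops included, and the job is handed in when it is done.

Besides the shell and the picture viewer there is one more tool, called after ">>>" by a JSON object that holds its "name" and its "arguments". drive_tool: Moves the arm, as the interface text tells. Its arguments: {"type":"object","properties":{"increments":{"type":"array","items":{"type":"array"}},"hand":{"type":"number"}},"required":["increments"]}

```bash
mkdir -p pics; cat > h.py <<'E'
import numpy as np, cv2
from plant import ctrl, get_image, get_calibration, workorder, models
def cal(n):
    c=get_calibration(n); f=210/np.tan(np.radians(c["vfov"])/2)
    K=np.array([[f,0,c["cx"]],[0,f,c["cy"]],[0,0,1]]); R=cv2.Rodrigues(np.array(c["rvec"],float))[0]
    return K,R,np.array(c["tvec"],float).ravel()
def unproj(n,px,d):
    K,R,t=cal(n); p=np.linalg.inv(K)@np.array([px[0],px[1],1.])*d
    return R.T@(p-t)
def on_z(n,px,z):
    K,R,t=cal(n); r=R.T@(np.linalg.inv(K)@np.array([px[0],px[1],1.])); o=-R.T@t
    return o+r*(z-o[2])/r[2]
def proj(n,P):
    K,R,t=cal(n); q=(np.atleast_2d(P)@R.T+t)@K.T; return q[:,:2]/q[:,2:]
E
python3 - <<'E'
from h import *
ims=[]
for n in("side","top"):
    im,d=get_image(n); np.save(f"{n}_d.npy",d); cv2.imwrite(f"pics/{n}0.png",im[:,:,::-1])
    K,R,t=cal(n); print(n,"cam at",-R.T@t)
    for l in ("tray","case","lever_pivot","lever_pad","lid_edge","lid_panel"):
        for r in models.pinpoint(n,l)[:1]:
            u,v=np.array(r["pixel"]); dd=d[int(np.clip(v,0,419)),int(np.clip(u,0,559))]
            print(n,l,np.round(r["pixel"]),round(r["conf"],2),unproj(n,r["pixel"],dd).round(3), on_z(n,r["pixel"],{"tray":0,"case":.004,"lever_pivot":.012,"lever_pad":.138,"lid_edge":.171,"lid_panel":.049}[l]).round(3))
print(ctrl.sense())
E
```

```text
side cam at [0.54985394 0.82774858 1.11948902]
side tray [265. 209.] 0.62 [0.629 0.013 0.132] [ 0.64  -0.097  0.   ]
side lever_pivot [286. 126.] 0.6 [ 0.586 -0.441  0.046] [ 0.587 -0.481  0.012]
side lid_edge [283. 194.] 0.91 [ 0.583 -0.121  0.045] [ 0.579 -0.01   0.171]
side lid_panel [235. 227.] 0.69 [0.718 0.024 0.06 ] [0.72  0.016 0.049]
top cam at [ 0.51512098 -0.01681885  1.72312967]
top tray [295. 198.] 0.92 [ 0.637 -0.093  0.141] [ 0.648 -0.1    0.   ]
top lever_pivot [334. 168.] 0.49 [ 0.746 -0.226  0.134] [ 0.764 -0.242  0.012]
top lid_edge [272. 214.] 0.69 [ 0.58  -0.012  0.174] [ 0.58  -0.012  0.171]
top lid_panel [268. 177.] 0.98 [0.72  0.005 0.063] [0.722 0.005 0.049]
{'time': 0.7, 'joint_pos': array([-1.49732411e+00,  3.80604622e-01,  1.29737155e+00,  1.71565700e-05,
        1.46361070e+00, -2.15330302e-01]), 'qvel': array([ 0.00075466,  0.00148657, -0.0004712 , -0.00245369,  0.00133209,
       -0.00143673]), 'joint_efforts': array([ 1.66372080e-03, -4.48241329e+01, -2.31436479e+01, -1.82403160e-04,
        6.70901554e-04, -5.11363666e-06]), 'tool_pos': array([ 0.15662799, -0.52721794,  0.23132953]), 'eef_rot': array([[ 9.58586132e-01,  2.84802785e-01,  1.74360415e-05],
       [ 2.84802785e-01, -9.58586133e-01, -4.50767361e-06],
       [ 1.54301496e-05,  9.28682659e-06, -1.00000000e+00]]), 'ft_force': array([ 0.27508632, -0.16471908, -0.55880665]), 'ft_torque': array([0.01782622, 0.01974202, 0.07931731]), 'finger_force': 0.0, 'width': 0.08537161947363632}
```

View pics/side0.png

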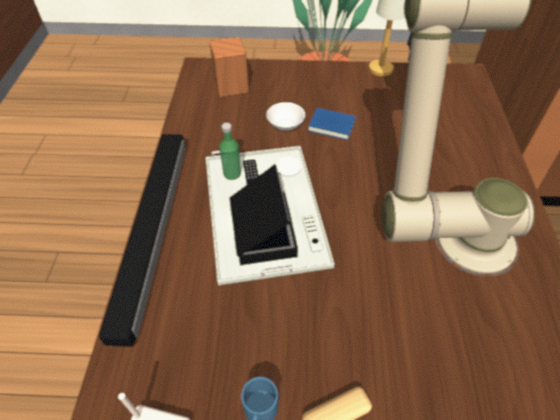

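View pics/top0.png

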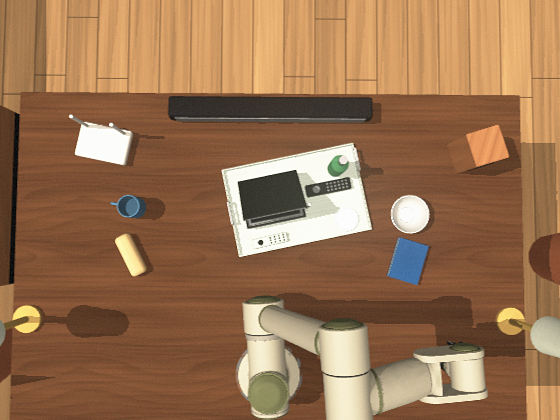

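The side view shows the open lid around (262,210), its free edge facing the robot and the bottle at (230,155). The top view shows the tray with corners at about (222,170), (354,144), (371,229) and (239,256). The lid is at (272,195), the black remote at (330,187) and the coaster at (347,217).

```bash
python3 - <<'E'
from h import *
im=cv2.imread("pics/top0.png"); d=np.load("top_d.npy")
x0,y0=212,135; c=cv2.resize(im[y0:y0+125,x0:x0+165],None,fx=4.8,fy=4.8,interpolation=cv2.INTER_CUBIC); cv2.imwrite("pics/top1.png",c)
s=cv2.imread("pics/side0.png"); cv2.imwrite("pics/side1.png",cv2.resize(s[115:285,195:340],None,fx=3.5,fy=3.5,interpolation=cv2.INTER_CUBIC))
get_image("top")
r=models.trace("top","tray")[0]; m=r["region"].astype(np.uint8)
pts=np.argwhere(m)[:,::-1].astype(float); hull=cv2.convexHull(pts.astype(np.float32))[:,0]
P=np.array([on_z("top",p,.018)[:2] for p in hull]).astype(np.float32)
print("tray",r["conf"],cv2.minAreaRect(P))
for n in("side","top"):
  if n=="side": get_image(n)
  for l in("lever","lever_pad","lid_panel","bottle","coaster","remote_black","remote_silver"):
    for r in models.trace(n,l)[:1]: print(n,l,round(r["conf"],2),r["rect"],r["region"].sum())
  for l in("bottle","coaster","remote_black","remote_silver"):
    for r in models.pinpoint(n,l)[:1]: print(l,round(r["conf"],2),on_z(n,r["pixel"],.004).round(3))
E
```

```text
tray 0.72 ((0.6435867547988892, -0.0993766188621521), (0.3334610164165497, 0.511991024017334), 12.093945503234863)
side lid_panel 0.89 [227.9, 165.4, 290.4, 255.6] 3482
side bottle 0.77 [216.9, 126.1, 242.3, 179.2] 860
side coaster 0.7 [278.7, 155.1, 299.4, 176.7] 378
side remote_black 0.63 [243.5, 158.8, 257.3, 186.3] 317
side remote_silver 0.71 [206.4, 147.6, 333.7, 286.8] 12090
bottle 0.71 [ 0.766 -0.231  0.004]
coaster 0.68 [ 0.576 -0.28   0.004]
remote_black 0.78 [ 0.695 -0.203  0.004]
remote_silver 0.84 [ 0.489 -0.001  0.004]
top lid_panel 0.85 [237.5, 171.0, 308.1, 222.4] 2591
top bottle 0.67 [220.1, 144.0, 374.6, 254.1] 10429
top coaster 0.59 [336.6, 207.5, 357.5, 232.3] 475
top remote_black 0.91 [303.0, 177.3, 349.5, 197.2] 601
top remote_silver 0.74 [249.2, 232.9, 285.1, 245.1] 275
bottle 0.61 [ 0.754 -0.252  0.004]
coaster 0.55 [ 0.564 -0.287  0.004]
remote_black 0.59 [ 0.68  -0.215  0.004]
remote_silver 0.55 [0.495 0.001 0.004]
```

View pics/top1.png

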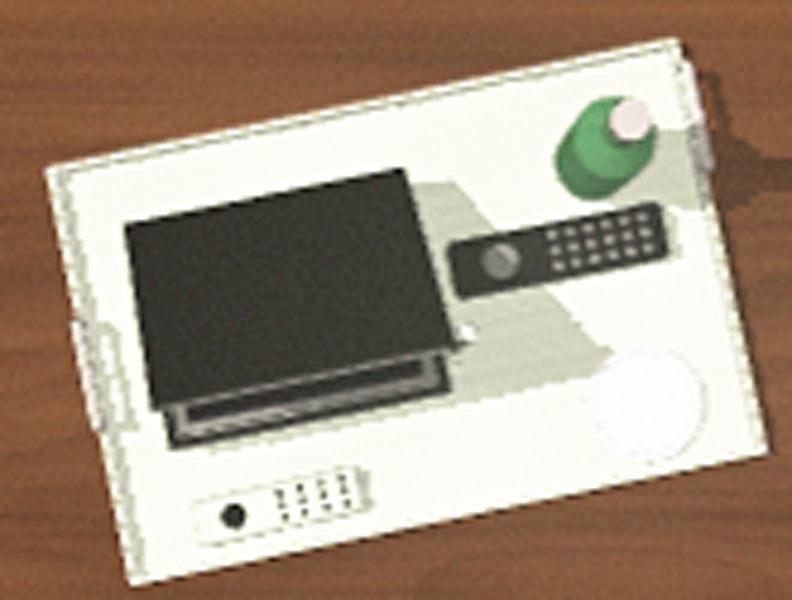

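View pics/side1.png

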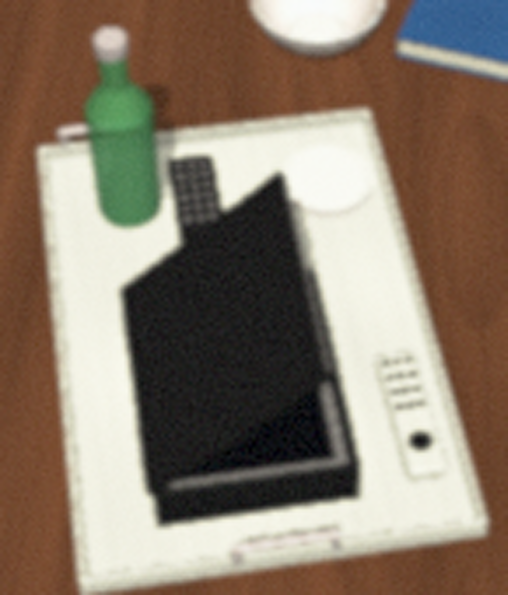

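The top crop shows the tray corners at crop pixels (45,168), (680,40), (768,452) and (132,585). The lid's front corners are at (152,410) and (455,348), and the lever top is the white dot at (468,333). The side crop shows the lid hiding the lever; the front of the case is clear except for the silver remote, well to its +y end.

```bash
cat >> h.py <<'E'
def T(tr,p,inv=False):
    c,s=np.cos(tr[2]),np.sin(tr[2]); R=np.array([[c,-s,0],[s,c,0],[0,0,1]]); o=np.array([tr[0],tr[1],0])
    return (np.atleast_2d(p)-o)@R if inv else np.atleast_2d(p)@R.T+o
def Rt(tr,pitch):  # tool orientation: heading tray +x, down by pitch; tool y up
    c,s=np.cos(pitch),np.sin(pitch); z=np.array([c,0,-s]); y=np.array([s,0,c]); x=np.cross(y,z)
    return np.array([T((0,0,tr[2]),v)[0] for v in(x,y,z)]).T
E
python3 - <<'E'
from h import *
from scipy.optimize import least_squares
tc=np.array([(45,168),(680,40),(768,452),(132,585)])/4.8+(212,135)-.5
lc=np.array([(152,410),(455,348),(125,225),(405,168)])/4.8+(212,135)-.5
lv=np.array([(468,333)])/4.8+(212,135)-.5
def pts(p):
    a=p[3]; c,s=np.cos(a),np.sin(a)
    tray=[(.165,.25,.018),(.165,-.25,.018),(-.165,-.25,.018),(-.165,.25,.018)]
    e=(.1-.19*c,.049+.19*s); h=(.1+.008*s,.049+.008*c)
    lid=[(e[0],.2,e[1]),(e[0],-.02,e[1]),(h[0],.2,h[1]),(h[0],-.02,h[1])]
    return np.array(tray+lid+[(-.035,-.032,.161)])
obs=np.vstack([tc,lc,lv])
f=lambda p:(proj("top",T(p[:3],pts(p)))-obs).ravel()
r=least_squares(f,[.643,-.099,.208,.7],loss="soft_l1"); print(r.x, "yaw deg",np.degrees(r.x[2])); print(r.fun.reshape(-1,2).round(1).tolist()); K=cal("top")[0]; print("px/m",K[0,0]/1.6)
for l,p in dict(remote_s=(.492,0),coaster=(.57,-.284),remote_b=(.688,-.209),bottle=(.76,-.24)).items(): print(l,T(r.x[:3],[*p,0],True).round(3))
E
```

```text
[ 0.64382823 -0.10143419  0.21005915  0.72040933] yaw deg 12.035502854889023
[[0.5, -0.1], [-0.7, -0.2], [-0.3, 0.4], [-0.0, 0.1], [-0.3, 0.2], [0.5, -0.1], [-0.6, -0.1], [0.2, -0.4], [0.5, 0.3]]
px/m 287.4802566998389
remote_s [[-0.127  0.131  0.   ]]
coaster [[-0.11  -0.163  0.   ]]
remote_b [[ 0.021 -0.114  0.   ]]
bottle [[ 0.085 -0.16   0.   ]]
```

```bash
cat >> h.py <<'E'
TR=(.6438,-.1014,.210); A=np.radians(40); D=np.array([np.cos(A),-np.sin(A)]); N=np.array([-np.sin(A),-np.cos(A)])
def tcp(th,L,gap,y):
    e=np.array([.1-.19*np.cos(th),.049+.19*np.sin(th)]); q=e+L*D+(.0145+gap)*N
    return T(TR,[q[0],y,q[1]])[0]
def go(p):
    s=ctrl.sense(); Rc=np.array(s["eef_rot"]); rv=cv2.Rodrigues(Rt(TR,A)@Rc.T)[0].ravel()
    print("target",p.round(4),"shift",(p-s["tool_pos"]).round(4),"turn deg",np.degrees(rv).round(2),"F",np.round(s["ft_force"],2),"t",s["time"],"tray",(T(TR,s["tool_pos"],True)[0]*1e3).round(1))
E
python3 -c "
from h import *
go(tcp(.7,-.045,.005,.020)); go(tcp(.7,.045,.005,.020)); go(tcp(.7,.045,.005,-.02))"
```

```text
target [ 0.5493 -0.1011  0.1854] shift [ 0.3927  0.4261 -0.0459] turn deg [-27.92 -47.01  79.57] F [ 0.28 -0.33 -1.04] t 1.95 tray [-565.2 -314.9  231.3]
target [ 0.6168 -0.0867  0.1275] shift [ 0.4601  0.4405 -0.1038] turn deg [-27.92 -47.01  79.57] F [ 0.28 -0.33 -1.04] t 1.95 tray [-565.2 -314.9  231.3]
target [ 0.6251 -0.1258  0.1275] shift [ 0.4685  0.4014 -0.1038] turn deg [-27.92 -47.01  79.57] F [ 0.28 -0.33 -1.04] t 1.95 tray [-565.2 -314.9  231.3]
```

>>> {"name": "drive_tool", "arguments": {"hand": -1, "increments": [[[0.022,0.02,0.01],[-1.745,-2.938,4.973]],[[0.022,0.025,0.01],[-1.745,-2.938,4.973]],[[0.022,0.025,0.01],[-1.745,-2.938,4.973]],[[0.022,0.025,0.005],[-1.745,-2.938,4.973]],[[0.022,0.025,0.005],[-1.745,-2.938,4.973]],[[0.022,0.025,0],[-1.745,-2.938,4.973]],[[0.022,0.025,0],[-1.745,-2.938,4.973]],[[0.022,0.025,0],[-1.745,-2.938,4.973]]]}}

```text
time: 2.75
tool_pos: [0.3333, -0.331, 0.2716]
eef_rot: [[0.5, 0.743, 0.445], [0.849, -0.522, -0.082], [0.172, 0.419, -0.892]]
ft_force: [0.4, -0.8, 1.6]
width: 0.0002
finger_force: 0.0
```

>>> {"name": "drive_tool", "arguments": {"increments": [[[0.02,0.027,0],[-1.745,-2.938,4.973]],[[0.02,0.027,0],[-1.745,-2.938,4.973]],[[0.02,0.027,0],[-1.745,-2.938,4.973]],[[0.02,0.027,0],[-1.745,-2.938,4.973]],[[0.02,0.027,-0.005],[-1.745,-2.938,4.973]],[[0.02,0.027,-0.005],[-1.745,-2.938,4.973]],[[0.02,0.027,-0.005],[-1.745,-2.938,4.973]],[[0.01,0.027,-0.005],[-1.745,-2.938,4.973]]]}}

```text
time: 3.55
tool_pos: [0.4835, -0.115, 0.2514]
eef_rot: [[-0.212, 0.626, 0.75], [0.977, 0.138, 0.161], [-0.002, 0.767, -0.641]]
ft_force: [1.2, 0.3, 0.5]
width: -0.0001
finger_force: 0.0
```

```bash
python3 -c "
from h import *
go(tcp(.7,-.045,.005,.020));print(ctrl.sense()['joint_pos'].round(2))"
```

```text
target [ 0.5493 -0.1011  0.1854] shift [ 0.0659  0.0139 -0.066 ] turn deg [ 0.11  0.15 -0.21] F [1.19 0.26 0.55] t 3.55 tray [-159.7   20.1  251.4]
[-0.86  0.08  1.96  1.03  0.91 -1.66]
```

>>> {"name": "drive_tool", "arguments": {"increments": [[[0.02,0.004,-0.022],[0,0,0]],[[0.023,0.005,-0.022],[0,0,0]],[[0.023,0.005,-0.022],[0,0,0]],[[0,0,0],[0,0,0]]]}}

```text
time: 3.95
tool_pos: [0.5496, -0.1012, 0.1828]
eef_rot: [[-0.21, 0.631, 0.747], [0.978, 0.133, 0.163], [0.003, 0.764, -0.645]]
ft_force: [-0.2, 0.3, 0.1]
width: -0.0005
finger_force: 0.0
```

```bash
python3 - <<'E'
from h import *
go(tcp(.7,.045,.005,.020)); p=ctrl.sense()
out=[]
for n,b in(("top",(150,120,230,170)),("side",(170,110,230,170))):
    im,d=get_image(n); im=im[:,:,::-1].copy(); x,y,w,h=b; k=3.4
    c=cv2.resize(im[y:y+h,x:x+w],None,fx=1.7,fy=1.7*1.0,interpolation=cv2.INTER_CUBIC)
    R=p["eef_rot"]; tp=np.array([p["tool_pos"]]+[T(TR,[-.035,-.003,.138])[0], T(TR,[-.0453,-.02,.171])[0]])
    q=(proj(n,tp)-(x,y))*1.7
    print(n,q.round(0).tolist())
    for a in q[:1]: cv2.circle(c,tuple(int(v) for v in a),2,(0,0,255),-1)
    out.append(cv2.resize(c,None,fx=1.02*1.0,fy=1.02))
cv2.imwrite("pics/pre.png",np.hstack(out))
E
```

```text
target [ 0.6168 -0.0867  0.1275] shift [ 0.0672  0.0145 -0.0553] turn deg [-0.14 -0.18 -0.11] F [-0.17  0.29  0.14] t 3.95 tray [-92.1  19.9 182.8]
top [[252.0, 176.0], [256.0, 147.0], [267.0, 149.0]]
side [[212.0, 98.0], [177.0, 111.0], [181.0, 90.0]]
```

View pics/pre.png

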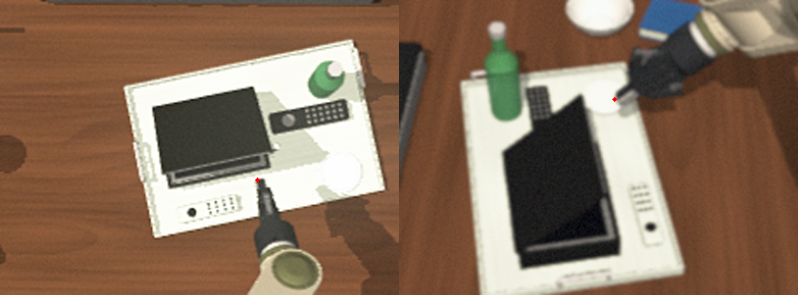

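The TCP marker, at (257,180) in the top half and (615,100) in the side half, sits on the fingertip. The shut fingers are in front of the lid's -y corner and aligned with it.

>>> {"name": "drive_tool", "arguments": {"increments": [[[0.011,0.0024,-0.009],[0,0,0]],[[0.011,0.0024,-0.009],[0,0,0]],[[0.011,0.0024,-0.009],[0,0,0]],[[0.011,0.0024,-0.009],[0,0,0]],[[0.011,0.0024,-0.009],[0,0,0]],[[0.012,0.0025,-0.01],[0,0,0]],[[0,0,0],[0,0,0]]]}}

```text
time: 4.75
tool_pos: [0.6161, -0.0878, 0.1306]
eef_rot: [[-0.208, 0.628, 0.75], [0.978, 0.133, 0.159], [-0.0, 0.767, -0.642]]
ft_force: [-11.7, -3.0, 9.8]
width: 0.0002
finger_force: 6.8
```

```bash
python3 - <<'E'
from h import *
go(tcp(.7,.045,.005,.020))
K,R,t=cal("top"); im,d=get_image("top")
q=np.argwhere(models.trace("top","lid_panel")[0]["region"])[::7]
P=T(TR,np.array([unproj("top",(v,u),d[u,v]) for u,v in q if d[u,v]>0]),True)
P=P[(P[:,1]>0)&(P[:,1]<.18)&(P[:,0]>-.03)&(P[:,0]<.09)]; b=np.polyfit(P[:,0],P[:,2],1); print("lid angle",-np.arctan(b[0]),b)
E
```

```text
target [ 0.6168 -0.0867  0.1275] shift [ 0.0006  0.0011 -0.0031] turn deg [-0.    0.08  0.04] F [-11.71  -3.02   9.85] t 4.75 tray [-24.2  19.1 130.6]
lid angle 0.7000179462522893 [-0.84231906  0.14435048]
```

>>> {"name": "drive_tool", "arguments": {"increments": [[[0,0,0],[0,0,0]]]}}

```text
time: 4.95
tool_pos: [0.6158, -0.0878, 0.1307]
eef_rot: [[-0.208, 0.628, 0.75], [0.978, 0.134, 0.159], [-0.0, 0.767, -0.642]]
ft_force: [-7.7, -1.6, 6.5]
width: 0.0
finger_force: 4.3
```

```bash
python3 - <<'E'
from h import *
go(tcp(.7,.045,.005,.020)); print(ctrl.sense()["ft_torque"])
im,d=get_image("top"); c=im[150:260,230:330,::-1]; 
im2,d2=get_image("side"); c2=im2[130:240,230:330,::-1]
cv2.imwrite("pics/ins.png",cv2.resize(np.hstack([c,c2]),None,fx=3.9,fy=3.9,interpolation=cv2.INTER_CUBIC))
E
```

```text
target [ 0.6168 -0.0867  0.1275] shift [ 0.0009  0.0011 -0.0031] turn deg [0.01 0.05 0.03] F [-7.72 -1.58  6.49] t 4.95 tray [-24.5  19.1 130.7]
[-0.05329338  0.19190452  0.04457395]
```

View pics/ins.png

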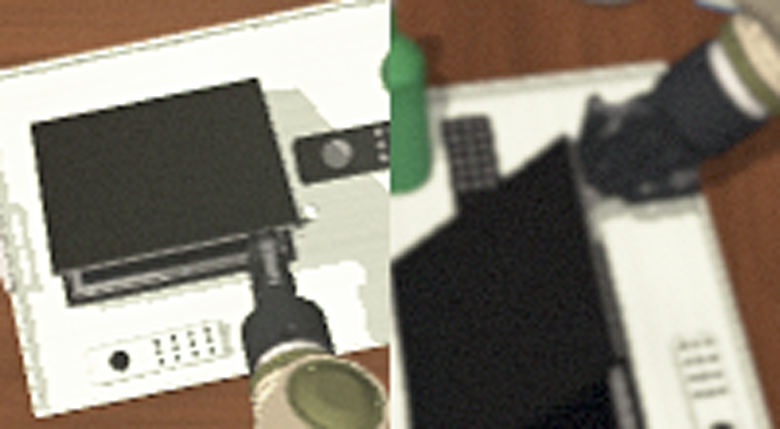

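The picture shows the fingers under the lid at (265,250), with the knuckle against the lid's front edge. That fits the steady axial force, so I'll back off about 9 mm.

>>> {"name": "drive_tool", "arguments": {"increments": [[[-0.0045,-0.001,0.0038],[0,0,0]],[[-0.0045,-0.001,0.0038],[0,0,0]],[[0,0,0],[0,0,0]],[[0,0,0],[0,0,0]]]}}

```text
time: 5.45
tool_pos: [0.6067, -0.0898, 0.1381]
eef_rot: [[-0.208, 0.628, 0.749], [0.978, 0.134, 0.159], [-0.0, 0.766, -0.643]]
ft_force: [0.3, -0.3, 0.1]
width: 0.0002
finger_force: 0.0
```

```bash
python3 - <<'E'
from h import *
go(tcp(.7,.033,.0035,.020)); go(tcp(.7,.033,.0035,-.02));print(ctrl.sense()["ft_torque"])
E
```

```text
target [ 0.6087 -0.0884  0.1364] shift [ 0.0021  0.0014 -0.0017] turn deg [0.01 0.02 0.01] F [ 0.26 -0.32  0.05] t 5.45 tray [-33.9  19.1 138.1]
target [ 0.6171 -0.1276  0.1364] shift [ 0.0104 -0.0377 -0.0017] turn deg [0.01 0.02 0.01] F [ 0.26 -0.32  0.05] t 5.45 tray [-33.9  19.1 138.1]
[-0.04687114  0.30255123  0.05815758]
```

>>> {"name": "drive_tool", "arguments": {"increments": [[[0.0021,-0.0052,-0.0008],[0,0,0]],[[0.0021,-0.0052,-0.0009],[0,0,0]],[[0.0008,-0.0039,0],[0,0,0]],[[0.0008,-0.0039,0],[0,0,0]],[[0,0,0],[0,0,0]]]}}

```text
time: 5.95
tool_pos: [0.6126, -0.1086, 0.1362]
eef_rot: [[-0.208, 0.629, 0.749], [0.978, 0.134, 0.159], [-0.0, 0.766, -0.643]]
ft_force: [0.5, -0.3, -0.2]
width: -0.0003
finger_force: 0.0
```

```bash
python3 - <<'E'
from h import *
go(tcp(.7,.033,.0035,-.02));print(ctrl.sense()["ft_torque"])
E
```

```text
target [ 0.6171 -0.1276  0.1364] shift [ 0.0044 -0.0189  0.0002] turn deg [0.01 0.01 0.05] F [ 0.5 -0.3 -0.2] t 5.95 tray [-32.   -0.6 136.2]
[-0.05180499  0.4050443   0.02282624]
```

```bash
cat >> h.py <<'E'
def lidang():
    im,d=get_image("top"); tr=models.trace("top","lid_panel")
    if not tr: return print("no lid")
    q=np.argwhere(tr[0]["region"])[::5]
    P=T(TR,np.array([unproj("top",(v,u),d[u,v]) for u,v in q if d[u,v]>0]),True)
    P=P[(P[:,1]>0)&(P[:,1]<.18)&(P[:,0]>-.03)&(P[:,0]<.09)]; b=np.polyfit(P[:,0],P[:,2],1); print("lid angle",-np.arctan(b[0]))
    return im
E
python3 - <<'E'
from h import *
im=lidang(); c=im[165:245,240:340,::-1]
im2,_=get_image("side"); c2=im2[140:220,230:330,::-1]
print(proj("top",T(TR,[[-.035,-.032,.161],[-.035,-.003,.138]]))-(240,165))
cv2.imwrite("pics/push.png",cv2.resize(np.hstack([c,c2]),None,fx=3.9,fy=3.9,interpolation=cv2.INTER_CUBIC))
E
```

```text
lid angle 0.7173267071853913
[[69.50544824 39.16670753]
 [60.76597518 41.28787276]]
```

View pics/push.png

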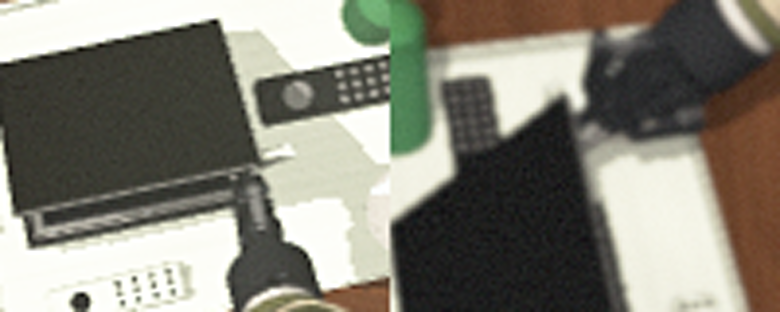

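The top half shows the lever tip now at (290,150), about 12–15 mm further out, so it's leaning with the finger and the lid is still propped at (240,165). I'll keep pushing.

>>> {"name": "drive_tool", "arguments": {"increments": [[[0.0009,-0.004,0],[0,0,0]],[[0.0009,-0.004,0],[0,0,0]],[[0.0009,-0.004,0],[0,0,0]],[[0.0009,-0.004,0],[0,0,0]],[[0.0006,-0.003,0],[0,0,0]],[[0,0,0],[0,0,0]],[[0,0,0],[0,0,0]],[[0,0,0],[0,0,0]]]}}

```text
time: 6.9
tool_pos: [0.6166, -0.1269, 0.1362]
eef_rot: [[-0.208, 0.629, 0.749], [0.978, 0.134, 0.16], [-0.0, 0.766, -0.643]]
ft_force: [-0.4, -0.1, -0.4]
width: 0.0003
finger_force: 0.4
```

```bash
python3 - <<'E'
from h import *
go(tcp(.7,.033,0,-.02));print(ctrl.sense()["ft_torque"])
im=lidang(); c=im[165:245,240:340,::-1]
im2,_=get_image("side"); c2=im2[140:220,230:330,::-1]
cv2.imwrite("pics/push2.png",cv2.resize(np.hstack([c,c2]),None,fx=3.9,fy=3.9,interpolation=cv2.INTER_CUBIC))
E
```

```text
target [ 0.6193 -0.1271  0.1391] shift [ 0.0026 -0.0002  0.0028] turn deg [0.   0.   0.01] F [-0.36 -0.13 -0.39] t 6.9 tray [-31.9 -19.3 136.2]
[-0.11637347  0.46597121 -0.10101681]
lid angle 0.6784955677026111
```

View pics/push2.png

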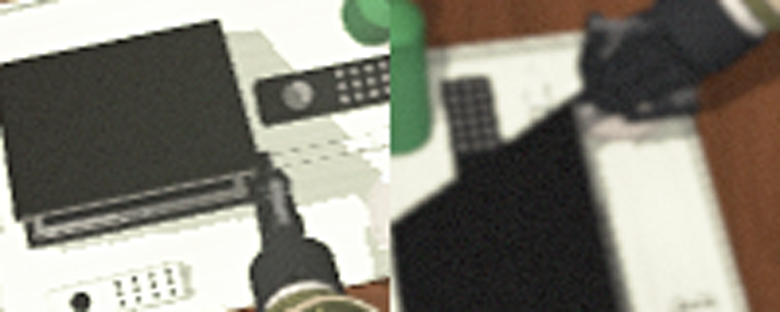

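The lever now lies flat (dashed bar at (320,150)) and the lid rests on the finger at (262,160), angle about 0.68. I'll slide the finger further under it and plan the lowering.

>>> {"name": "drive_tool", "arguments": {"increments": [[[-0.0009,0.0044,0],[0,0,0]],[[-0.0009,0.0044,0],[0,0,0]],[[-0.0009,0.0044,0],[0,0,0]],[[-0.0009,0.0044,0],[0,0,0]],[[-0.0009,0.0044,0],[0,0,0]],[[-0.0009,0.0044,0],[0,0,0]],[[-0.0009,0.0044,0],[0,0,0]],[[0,0,0],[0,0,0]]]}}

```text
time: 7.85
tool_pos: [0.6101, -0.0953, 0.1362]
eef_rot: [[-0.209, 0.629, 0.749], [0.978, 0.134, 0.161], [0.0, 0.766, -0.643]]
ft_force: [-0.9, -0.3, -0.4]
width: -0.0001
finger_force: 0.4
```

```bash
python3 - <<'E'
from h import *
lidang(); s=ctrl.sense(); p=s["tool_pos"]; y=T(TR,p,True)[0][1]; print("F",s["ft_force"].round(2),"tray",T(TR,p,True).round(4))
for k in range(1,9):
    a=k/8; n=tcp(.675*(1-a),.033-.018*a,0,y); print(k,"from prev",((n-p)*1e3).round(1)); p=n
E
```

```text
no lid
F [ 0.71  0.3  -0.42] tray [[-0.0316  0.0124  0.1362]]
1 from prev [-11.7  -2.5 -12.3]
2 from prev [ -9.9  -2.1 -12.2]
3 from prev [ -8.7  -1.9 -12.9]
4 from prev [ -7.5  -1.6 -13.4]
5 from prev [ -6.2  -1.3 -13.9]
6 from prev [ -5.   -1.1 -14.2]
7 from prev [ -3.7  -0.8 -14.5]
8 from prev [ -2.3  -0.5 -14.6]
```

>>> {"name": "drive_tool", "arguments": {"increments": [[[-0.0015,-0.0003,-0.0015],[0,0,0]],[[-0.0015,-0.0003,-0.0015],[0,0,0]],[[-0.0015,-0.0003,-0.0015],[0,0,0]],[[-0.0015,-0.0003,-0.0015],[0,0,0]],[[-0.0015,-0.0003,-0.0015],[0,0,0]],[[-0.0015,-0.0003,-0.0015],[0,0,0]],[[-0.0014,-0.0003,-0.0016],[0,0,0]],[[-0.0014,-0.0003,-0.0016],[0,0,0]]]}}

```text
time: 8.75
tool_pos: [0.5984, -0.0986, 0.1239]
eef_rot: [[-0.208, 0.629, 0.749], [0.978, 0.134, 0.16], [0.0, 0.766, -0.643]]
ft_force: [0.3, -1.1, -0.6]
width: -0.0
finger_force: 0.3
```

>>> {"name": "drive_tool", "arguments": {"increments": [[[-0.0013,-0.0003,-0.0015],[0,0,0]],[[-0.0013,-0.0003,-0.0015],[0,0,0]],[[-0.0013,-0.0003,-0.0015],[0,0,0]],[[-0.0013,-0.0003,-0.0015],[0,0,0]],[[-0.0012,-0.0003,-0.0015],[0,0,0]],[[-0.0012,-0.0003,-0.0015],[0,0,0]],[[-0.0012,-0.0003,-0.0016],[0,0,0]],[[-0.0012,-0.0003,-0.0016],[0,0,0]]]}}

```text
time: 9.55
tool_pos: [0.5884, -0.1009, 0.1117]
eef_rot: [[-0.208, 0.629, 0.749], [0.978, 0.134, 0.16], [0.0, 0.766, -0.643]]
ft_force: [-0.5, 0.1, -1.2]
width: -0.0002
finger_force: 0.3
```

```bash
python3 - <<'E'
from h import *
lidang(); go(tcp(.675*.75,.0285,0,.0124))
E
```

```text
lid angle 0.4947014481748907
target [ 0.5887 -0.1005  0.1117] shift [0.0004 0.0005 0.0001] turn deg [-0.01 -0.02  0.02] F [ 0.55  0.15 -1.65] t 9.65 tray [-54.1  12.  111.6]
```

Lid angle 0.495 against the planned 0.506, so I'll continue.

>>> {"name": "drive_tool", "arguments": {"increments": [[[-0.0011,-0.0002,-0.0016],[0,0,0]],[[-0.0011,-0.0002,-0.0016],[0,0,0]],[[-0.0011,-0.0002,-0.0016],[0,0,0]],[[-0.0011,-0.0002,-0.0016],[0,0,0]],[[-0.0011,-0.0002,-0.0016],[0,0,0]],[[-0.0011,-0.0002,-0.0016],[0,0,0]],[[-0.0011,-0.0002,-0.0016],[0,0,0]],[[-0.0011,-0.0002,-0.0016],[0,0,0]]]}}

```text
time: 10.45
tool_pos: [0.5797, -0.1025, 0.0989]
eef_rot: [[-0.208, 0.629, 0.749], [0.978, 0.134, 0.16], [0.0, 0.766, -0.643]]
ft_force: [-0.0, -0.1, -1.1]
width: -0.0002
finger_force: 0.4
```

>>> {"name": "drive_tool", "arguments": {"increments": [[[-0.0009,-0.0002,-0.0017],[0,0,0]],[[-0.0009,-0.0002,-0.0017],[0,0,0]],[[-0.0009,-0.0002,-0.0017],[0,0,0]],[[-0.0009,-0.0002,-0.0017],[0,0,0]],[[-0.0009,-0.0002,-0.0017],[0,0,0]],[[-0.0009,-0.0002,-0.0017],[0,0,0]],[[-0.0009,-0.0002,-0.0017],[0,0,0]],[[-0.0009,-0.0002,-0.0017],[0,0,0]]]}}

```text
time: 11.25
tool_pos: [0.5725, -0.1041, 0.0853]
eef_rot: [[-0.208, 0.629, 0.749], [0.978, 0.134, 0.16], [0.0, 0.766, -0.643]]
ft_force: [0.2, -0.0, -0.3]
width: 0.0002
finger_force: 0.4
```

>>> {"name": "drive_tool", "arguments": {"increments": [[[-0.0008,-0.0002,-0.0017],[0,0,0]],[[-0.0008,-0.0002,-0.0017],[0,0,0]],[[-0.0008,-0.0002,-0.0017],[0,0,0]],[[-0.0008,-0.0002,-0.0017],[0,0,0]],[[-0.0008,-0.0002,-0.0017],[0,0,0]],[[-0.0008,-0.0002,-0.0017],[0,0,0]],[[-0.0008,-0.0002,-0.0017],[0,0,0]],[[-0.0008,-0.0002,-0.0017],[0,0,0]]]}}

```text
time: 12.05
tool_pos: [0.5661, -0.1057, 0.0717]
eef_rot: [[-0.208, 0.629, 0.749], [0.978, 0.134, 0.16], [0.0, 0.766, -0.643]]
ft_force: [0.8, -0.0, -1.1]
width: -0.0002
finger_force: 0.4
```

```bash
python3 - <<'E'
from h import *
lidang(); s=ctrl.sense(); p=s["tool_pos"]; go(tcp(.675*.375,.0217,0,.0124))
for k in range(6,9):
    a=k/8; n=tcp(.675*(1-a),.033-.018*a,0,.0115); print(k,"from prev",((n-p)*1e3).round(1)); p=n
E
```

```text
lid angle 0.24958636915375862
target [ 0.5663 -0.1052  0.0715] shift [ 0.0003  0.0005 -0.    ] turn deg [-0.02 -0.02  0.01] F [ 0.4   0.13 -0.57] t 12.15 tray [-77.   12.   71.6]
6 from prev [ -4.5  -1.4 -14.3]
7 from prev [ -3.7  -0.8 -14.5]
8 from prev [ -2.3  -0.5 -14.6]
```

>>> {"name": "drive_tool", "arguments": {"increments": [[[-0.0006,-0.0001,-0.0018],[0,0,0]],[[-0.0006,-0.0001,-0.0018],[0,0,0]],[[-0.0006,-0.0001,-0.0018],[0,0,0]],[[-0.0006,-0.0001,-0.0018],[0,0,0]],[[-0.0006,-0.0001,-0.0018],[0,0,0]],[[-0.0006,-0.0001,-0.0018],[0,0,0]],[[-0.0006,-0.0001,-0.0018],[0,0,0]],[[-0.0006,-0.0001,-0.0018],[0,0,0]]]}}

```text
time: 12.95
tool_pos: [0.5613, -0.1065, 0.0573]
eef_rot: [[-0.208, 0.629, 0.749], [0.978, 0.134, 0.16], [0.0, 0.766, -0.643]]
ft_force: [0.5, 0.5, -1.3]
width: -0.0
finger_force: 0.4
```

>>> {"name": "drive_tool", "arguments": {"increments": [[[-0.0005,-0.0001,-0.0018],[0,0,0]],[[-0.0005,-0.0001,-0.0018],[0,0,0]],[[-0.0005,-0.0001,-0.0018],[0,0,0]],[[-0.0005,-0.0001,-0.0018],[0,0,0]],[[-0.0005,-0.0001,-0.0018],[0,0,0]],[[-0.0005,-0.0001,-0.0018],[0,0,0]],[[-0.0005,-0.0001,-0.0018],[0,0,0]],[[-0.0005,-0.0001,-0.0018],[0,0,0]]]}}

```text
time: 13.75
tool_pos: [0.5573, -0.1073, 0.0429]
eef_rot: [[-0.208, 0.629, 0.749], [0.978, 0.134, 0.16], [0.0, 0.766, -0.643]]
ft_force: [-0.6, 0.9, -1.1]
width: 0.0001
finger_force: 0.4
```

>>> {"name": "drive_tool", "arguments": {"increments": [[[-0.0003,-0.0001,-0.0014],[0,0,0]],[[-0.0003,-0.0001,-0.0014],[0,0,0]],[[-0.0003,-0.0001,-0.0014],[0,0,0]],[[-0.0003,-0.0001,-0.0014],[0,0,0]],[[-0.0003,-0.0001,-0.0012],[0,0,0]],[[-0.0003,-0.0001,-0.0012],[0,0,0]],[[-0.0003,-0.0001,-0.001],[0,0,0]],[[-0.0003,-0.0001,-0.001],[0,0,0]]]}}

```text
time: 14.55
tool_pos: [0.5549, -0.1081, 0.0329]
eef_rot: [[-0.208, 0.629, 0.749], [0.978, 0.134, 0.16], [0.0, 0.766, -0.643]]
ft_force: [-0.4, 0.4, -0.1]
width: -0.0001
finger_force: 0.4
```

```bash
python3 - <<'E'
from h import *
lidang(); go(tcp(0,.015,0,.0115))
E
```

```text
lid angle 0.005538329049237368
target [ 0.5555 -0.1085  0.0283] shift [ 0.0006 -0.0003 -0.0046] turn deg [-0.01 -0.01  0.01] F [-0.32 -0.39  0.4 ] t 14.65 tray [-88.4  11.9  32.9]
```

>>> {"name": "drive_tool", "arguments": {"increments": [[[0,0,-0.0008],[0,0,0]],[[0,0,-0.0008],[0,0,0]],[[0,0,-0.0008],[0,0,0]],[[0,0,-0.0008],[0,0,0]],[[0,0,-0.0008],[0,0,0]],[[0,0,-0.0008],[0,0,0]],[[-0.0005,-0.0001,-0.0008],[0,0,0]],[[-0.0005,-0.0001,-0.0008],[0,0,0]]]}}

```text
time: 15.45
tool_pos: [0.5539, -0.1083, 0.0266]
eef_rot: [[-0.208, 0.629, 0.749], [0.978, 0.134, 0.16], [0.0, 0.766, -0.643]]
ft_force: [0.5, 0.4, 0.0]
width: 0.0003
finger_force: 0.0
```

```bash
python3 - <<'E'
from h import *
lidang(); go(tcp(0,.015,0,.0115))
E
```

```text
lid angle -0.0008961587059293902
target [ 0.5555 -0.1085  0.0283] shift [ 0.0016 -0.0001  0.0017] turn deg [-0.01 -0.01  0.01] F [ 0.13 -0.25  0.49] t 15.55 tray [-89.4  12.   26.5]
```

Lid shut with no finger force, so I'm withdrawing.

>>> {"name": "drive_tool", "arguments": {"increments": [[[-0.004,-0.0009,0],[0,0,0]],[[-0.006,-0.0013,0],[0,0,0]],[[-0.01,-0.002,0],[0,0,0]],[[-0.01,-0.002,0.002],[0,0,0]],[[-0.012,-0.0025,0.008],[0,0,0]],[[-0.015,-0.003,0.015],[0,0,0]],[[-0.015,-0.003,0.02],[0,0,0]],[[-0.015,-0.003,0.03],[0,0,0]]]}}

```text
time: 16.35
tool_pos: [0.4653, -0.1259, 0.1014]
eef_rot: [[-0.208, 0.631, 0.748], [0.978, 0.132, 0.161], [0.003, 0.765, -0.644]]
ft_force: [-0.3, 0.7, -0.5]
width: 0.0
finger_force: 0.0
```

>>> {"name": "drive_tool", "arguments": {"increments": [[[-0.01,-0.002,0.03],[0,0,0]],[[-0.01,-0.002,0.03],[0,0,0]],[[-0.01,-0.002,0.03],[0,0,0]],[[0,0,0.02],[0,0,0]],[[0,0,0],[0,0,0]],[[0,0,0],[0,0,0]]]}}

```text
time: 16.95
tool_pos: [0.4364, -0.1318, 0.2112]
eef_rot: [[-0.208, 0.629, 0.749], [0.978, 0.134, 0.159], [-0.0, 0.766, -0.643]]
ft_force: [-0.3, -1.3, 0.3]
width: 0.0002
finger_force: 0.0
```

```bash
python3 - <<'E'
from h import *
im=lidang(); c=im[130:270,200:390,::-1]
im2,_=get_image("side"); c2=im2[110:250,190:380,::-1]; go(tcp(0,.015,0,.0115))
cv2.imwrite("pics/end.png",cv2.resize(np.hstack([c,c2]),None,fx=2.1,fy=2.1,interpolation=cv2.INTER_CUBIC))
E
```

```text
lid angle 0.007859909999380838
target [ 0.5555 -0.1085  0.0283] shift [ 0.1189  0.0232 -0.1822] turn deg [-0.13 -0.08 -0.  ] F [ 0.47  0.39 -0.2 ] t 17.1 tray [-208.9   13.6  210.5]
```

View pics/end.png

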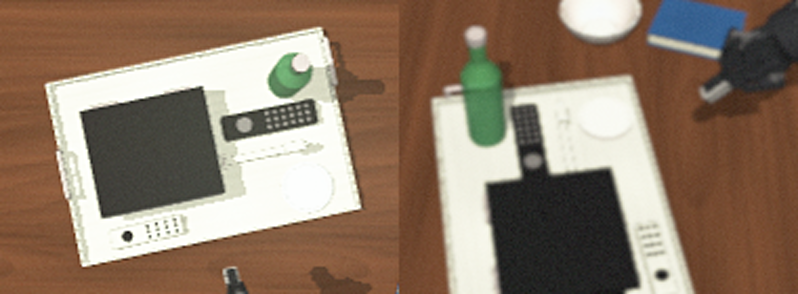

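The lid is shut (corners (80,112) to (222,192)) and the lever lies flat at (275,150). The remotes, coaster and bottle haven't moved, and the hand is clear at (232,275).

```bash
python3 -c "
from plant import workorder; print(workorder.hand_in())"
```

```text
the job is handed in; nothing more can be done
None
```

The lever is folded flat, and the lid was caught on a finger at about 0.68 rad, lowered until shut and left with the hand clear. On the way in, the gripper knuckle pressed the lid's front edge with about 15 N before I backed off. The job was handed in at about 17 s.

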